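# Swing the pinned tea tray onto its stop and serve a mug on it

## Task

Push the wooden tray near its free far corner so that it swings clockwise (seen from above) round its pin until it meets the rubber pad of the stop, and keep it pressed firmly but gently on the pad for about a second. Then stand the smaller glass mug upright inside the round ring on the tray, leaving the tray resting against the pad and the other things where they are.

Things in the scene. Friction and masses are not known exactly. Their poses are not given: they have to be found in the camera images.
- pin: Fixed upright steel pin, 13 mm diameter, with a wide cap (26 mm across, top 38 mm above the trolley top). Origin on the pin axis at the trolley top. The tray's corner hole (15.5 mm) sits round it; the tray slides flat on the trolley top and turns about it.
- tray: Wooden tray flat on the trolley top, 210 x 140 mm, floor 10 mm thick, rim 5 mm thick with its top 22 mm up; 0.45 to 0.8 kg. Origin: pin-hole centre, underside. Spans x (long) -25 to 185 mm, y -25 to 115 mm. Starts 0.9 to 2.1 rad counter-clockwise (from above) of where side y = -25 mm meets the stop. A robot push or pinch of over 18 N on it at any moment does damage and fails.
- tray_push (a point): Point on the outer face of the tray's long side y = 115 mm, at x = 150 mm, mid-height (11 mm up), near the free far corner: push here toward the tray's -y to swing it clockwise. Sliding takes about 1 to 6 N here while it moves.
- tray_ring (a point): Centre of the round wooden ring on the tray floor, at the floor's upper face (tray x 95 mm, y 50 mm, 10 mm above the trolley top). The ring is 76 mm inside, 86 mm outside, 6 mm high. The mug belongs standing flat on the floor inside it.
- stop: Fixed metal stop block, 36 mm wide, 28 mm high; origin at the trolley top, x toward the tray's arriving side, front face 20 mm along x. A screw with a round rubber pad (18 mm across, centre 13 mm up) sticks out of that face along x. How far differs each time and is not measured: the pad's face is 32 to 72 mm from the origin.
- stop_front (a point): Centre of the stop block's front face, 13 mm up, on the pad's axis (pad face 12 to 52 mm ahead of it along x). The pad meets the tray's side about 130 mm from the pin. It is springy: 6 N per mm, 4 mm of give. The tray counts as pressed when the pad carries over 4 N for 0.4 s: a push at the push point about 4 to 7 N above the sliding force does this.
- mug: The smaller glass mug, standing on the trolley: 60 mm outer diameter, 85 mm high, 0.13 to 0.23 kg, open at the top. Origin: centre of its underside, z up. Its handle sticks out along its +y, so it is gripped across its x axis.
- big_mug: Bystander: the larger glass mug, 80 mm diameter, 110 mm high, handle along its +y. Leave alone. Origin: centre of the underside.
- teapot: Bystander: white ceramic teapot with its lid on, 120 mm diameter, 119 mm high, spout to -y, handle to +y (each reaching about 100 mm out). Leave alone. Origin: centre of the underside.
- flask: Bystander: maroon vacuum flask with black twist cap, 92 mm diameter, 240 mm high. Leave alone. Origin: centre of the underside.
- stick: Bystander: wooden stirring stick, 180 x 10 x 5 mm, lying along its x. Leave alone. Origin: centre of the underside.
Not all that is in view belongs to the job. What is shaped like the mug but turquoise is not meant. What is shaped like the stop but orange is not meant.

How it is judged:
By the outcome, as a careful person would: the job done as asked, in the order asked, and still so for the second after the job is handed in, with the robot touching nothing.
It also fails if it takes over 72 s, if anything falls off the work surface, if the arm or the gripper's body presses on something with over 40 N, if the wrist force passes 120 N, or if a joint passes its speed limit or range.

## Robot

A 7-joint arm with a two-finger parallel gripper is mounted at the origin on the work surface. World frame = base frame: x ahead of the robot, y to its left, z up, the work surface at z = 0. Lengths are in m, angles in rad, forces in N, time in s.
With the tool pointing down it reaches from about 0.4 to 0.9 m from the base axis. Payload 5.5 kg.
Tool frame: the origin (TCP) lies midway between the tips of the shut fingers; the grasp point (between the pads) lies 19 mm behind it (manip.grip_depth is the distance from the TCP to the grasp point, in m); z points along the fingers, x is the direction in which the jaws open and shut, and the axes are right-handed (so a half turn about z gives the same grasp; the last joint's range is limited). The gripper opens to 92 mm and grips with 3 to 60 N. Pads are 19 mm wide; open, the fingers measure 130 mm over their backs; the gripper's body (75 mm by 190 mm) begins 47 mm behind the grasp point.
Start: joints at [1.49, 0.501, -0.427, 1.55, 0.221, 1.138, -0.21], TCP at [0.219, -0.612, 0.197] pointing down, gripper open.
Joint ranges: [-2.88, 2.88], [-0.31, 2.03], [-1.54, 1.56], [0.2, 2.42], [-1.41, 4.55], [0.19, 2.02], [-2.57, 2.57]. Speed limits (rad/s): [2.57, 2.57, 3.14, 3.14, 3.14, 3.14, 3.14].

## Interface

Orientations are given as a unit quaternion [x, y, z, w].
In Python, from bench import manip, effector, viewer gives the robot as it stands. Calls block until the motion is done:
- manip.move_pose(position, orientation): joint-space move of the TCP to a pose.
- manip.servo_line(position, ori=None, vel=0.15): straight line of the TCP; ori=None keeps the orientation; vel is the mean speed in m/s.
- manip.movej(angles): joint-space move.
- effector.open_jaws() and effector.close(f_grip=None): open the fingers fully, or close them until they stop; f_grip is the grip in N (None keeps the last).
- manip.sleep(seconds).
- manip.solve_ik(position, orientation): joint angles nearest the present ones, or None.
- viewer.get_image(name): name is "scene" or "top"; returns the picture (400x640x3 uint8, red, green, blue); there is no depth.
- viewer.get_calibration(name): a dict with "vfov" (degrees; the focal length in pixels is half the picture's height over the tangent of half this angle, whatever the lens; pixels are square), "cx", "cy" (the principal point, pixels), "eye" and "attitude" of the camera in the world. Camera axes: x right, y down, z forward; pixel columns grow to the right and rows downward; lengths in m; the calibration is good to about 2 mm. A picture is of the moment at which its call begins. get_calibration takes no time and is no camera call.
A pose or a line that the arm cannot do raises manip.PlanningError and nothing moves.
- manip.hand_in(): hands the job in, once; it reports no verdict.
Readings, each from a call of its own:
- manip.current_clock(): time.
- manip.current_q(): joint angles.
- manip.current_joint_velocities(): joint speeds.
- manip.current_tau(): joint torques, N m.
- manip.current_tool_pos(): TCP position.
- manip.current_tcp_rot(): TCP orientation.
- manip.current_force(): force on the tool from outside, world axes, zero at the start.
- manip.current_wrist_torque(): the same for the moment, N m.
- manip.current_finger_gap(): finger opening in m.
Only numpy, scipy, OpenCV 4.12 (cv2) and the standard library are available. Lean on these libraries where they do the work, as an engineer would, in place of code of your own. Each camera call takes 0.05 s, during which the arm holds its last target.

## Working session

There is one attempt and no reset: what is moved stays moved. The work goes in short steps, each a Python script; the robot and the scene stay as the last script left them, time stands still between calls to the robot, and variables do not carry over. Pictures are saved under pics/ and viewed, and the job is handed in when it is done.

```bash
ls; mkdir -p pics; python3 - <<'E'
from bench import manip, effector, viewer
import cv2
for n in ("scene","top"):
    im=viewer.get_image(n); cv2.imwrite(f"pics/{n}0.png",im[:,:,::-1]); print(n,viewer.get_calibration(n))
print(manip.current_clock(),manip.current_tool_pos(),manip.current_tcp_rot(),manip.current_force(),manip.grip_depth)
E
```

```text
pics
scene {'vfov': 46.34253875162425, 'cx': 312.65805785987783, 'cy': 197.94900444212476, 'eye': array([1.30165098, 0.42144596, 0.61846841]), 'attitude': array([ 0.44530386,  0.75938503, -0.4097678 , -0.23901715])}
top {'vfov': 45.216641264473864, 'cx': 308.5299060098307, 'cy': 201.3307823933088, 'eye': array([ 0.39247875, -0.02657635,  1.06142377]), 'attitude': array([ 0.7136358 , -0.69646672,  0.04290477, -0.06178372])}
0.1 [ 0.21880082 -0.611372    0.19588454] [ 8.17646319e-01 -5.75720231e-01 -6.81791015e-04 -4.97813119e-04] [-0.76024789 -0.54360468 -0.4061768 ] 0.0188
```

View pics/scene0.png

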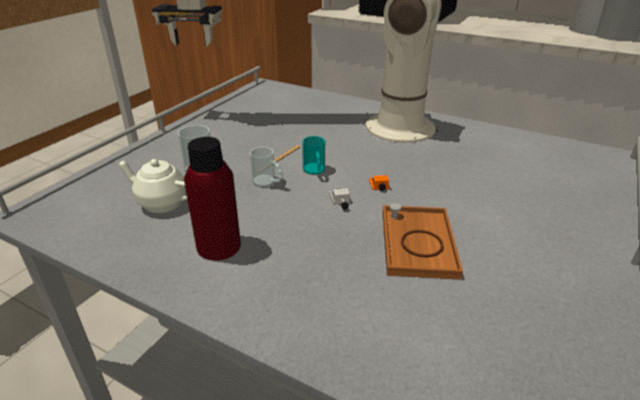

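View pics/top0.png

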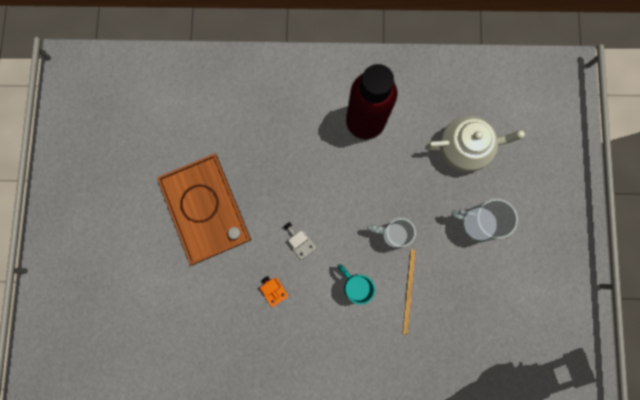

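```bash
cat > h.py <<'E'
import numpy as np, cv2
from scipy.spatial.transform import Rotation as R
from bench import manip, effector, viewer
def cam(n):
    c=viewer.get_calibration(n); f=200/np.tan(np.radians(c["vfov"])/2)
    return f,c["cx"],c["cy"],np.array(c["eye"]),R.from_quat(c["attitude"]).as_matrix()
def ray(n,u,v):
    f,cx,cy,e,M=cam(n); d=M@np.array([(u-cx)/f,(v-cy)/f,1]); return e,d/np.linalg.norm(d)
def onz(n,u,v,z):
    e,d=ray(n,u,v); return e+d*(z-e[2])/d[2]
def proj(n,p):
    f,cx,cy,e,M=cam(n); q=M.T@(np.array(p)-e); return np.array([f*q[0]/q[2]+cx,f*q[1]/q[2]+cy])
def tri(a,b):
    (e1,d1),(e2,d2)=a,b
    t=np.linalg.lstsq(np.c_[d1,-d2],e2-e1,rcond=None)[0]
    p,q=e1+t[0]*d1,e2+t[1]*d2; return (p+q)/2,np.linalg.norm(p-q)
def down(yaw):  # tool z down, tool x at yaw
    c,s=np.cos(yaw),np.sin(yaw)
    return R.from_matrix(np.array([[c,s,0],[s,-c,0],[0,0,-1]])).as_quat()
E
python3 - <<'E'
from h import *
t=cv2.imread("pics/top0.png"); s=cv2.imread("pics/scene0.png")
def crop(im,x0,y0,w,h,k,n): cv2.imwrite(n,cv2.resize(im[y0:y0+h,x0:x0+w],None,fx=k,fy=k,interpolation=cv2.INTER_CUBIC))
crop(t,150,140,180,170,4.4-.9,"pics/c1.png" ); crop(t,330,190,130,110,6,"pics/c2.png"); crop(s,230,130,240,150,3.3,"pics/c3.png")
# tray mask
b,g,r=[x.astype(int) for x in cv2.split(t)]
m=((r-b>50)&(r>70)&(g-b<60)).astype(np.uint8)*255
n,l,st,ce=cv2.connectedComponentsWithStats(m)
for i in range(1,n):
    if st[i,4]>40: print(st[i],ce[i])
i=1+np.argmax(st[1:,4]); c,_=cv2.findContours((l==i).astype(np.uint8),cv2.RETR_EXTERNAL,cv2.CHAIN_APPROX_NONE)
c=max(c,key=len); box=cv2.boxPoints(cv2.minAreaRect(c)); print(box)
for p in box: print(onz("top",*p,.022))
E
```

```text
[ 157  154   93  111 5972] [202.24832552 208.11972539]
[403 250  13  84 281] [408.77580071 291.80782918]
[260 277  29  31 115] [273.40869565 291.63478261]
[[154.29776 177.0653 ]
 [215.0138  152.36725]
 [250.70914 240.11829]
 [189.9931  264.81635]]
[0.59416507 0.34772527 0.022     ]
[0.65320237 0.21512707 0.022     ]
[0.45946343 0.12651339 0.022     ]
[0.40299147 0.25568597 0.022     ]
```

View pics/c1.png

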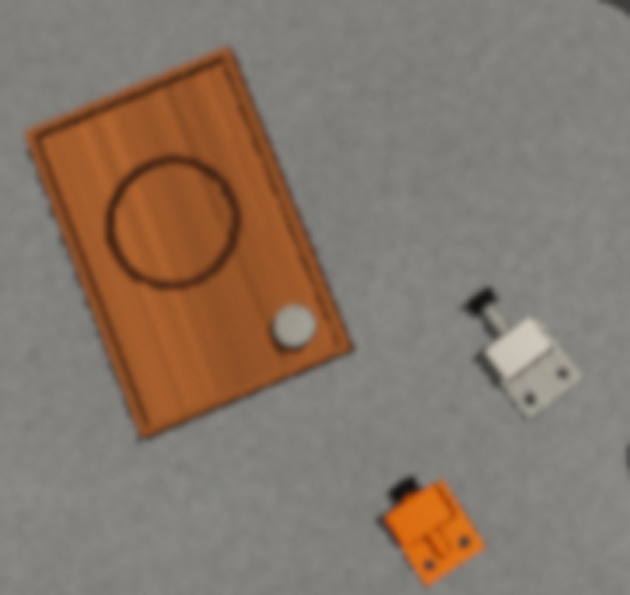

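View pics/c2.png

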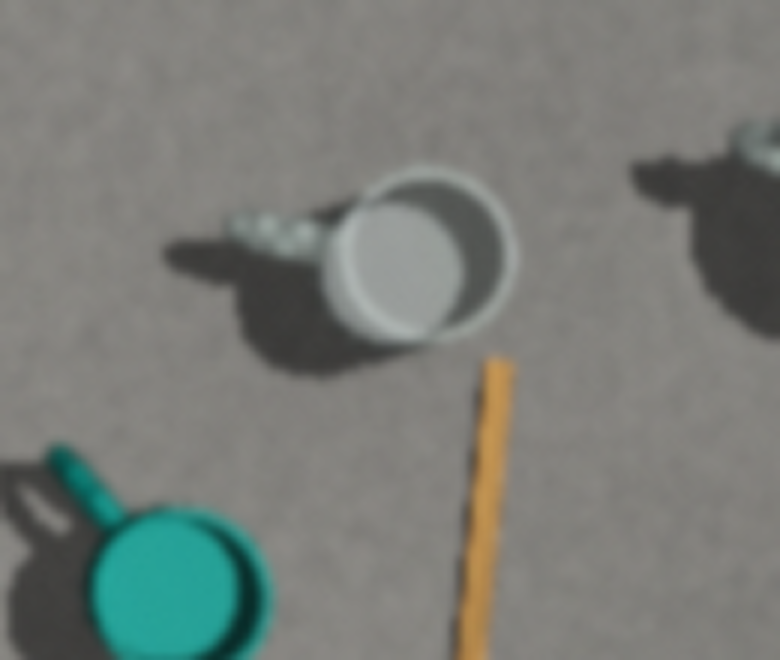

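View pics/c3.png

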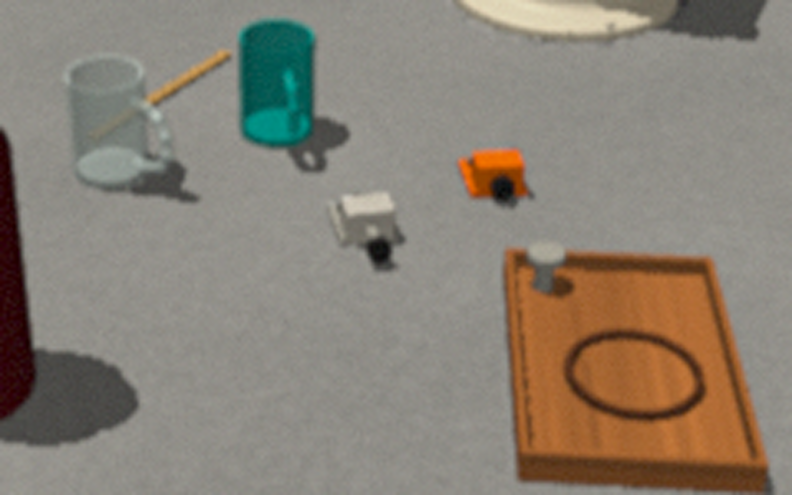

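```bash
python3 - <<'E'
from h import *
c1=lambda u,v:((u+.5)/3.5-.5+150,(v+.5)/3.5-.5+140)
c2=lambda u,v:((u+.5)/6-.5+330,(v+.5)/6-.5+190)
c3=lambda u,v:((u+.5)/3.3-.5+230,(v+.5)/3.3-.5+130)
pin=onz("top",*c1(294,326),.038); print("pin top",pin,"tri",tri(ray("top",*c1(294,326)),ray("scene",*c3(546,250))))
ring=onz("top",*c1(173,222),.016); print("ring",ring, "scene",onz("scene",*c3(635,374),.016))
d=(ring-pin)[:2]; print("dist (107.4)",np.hypot(*d),"theta",np.degrees(np.arctan2(d[1],d[0])-np.arctan2(50,95)))
k=[onz("top",*p,.022)[:2] for p in ((154.3,177.07),(215,152.4),(250.7,240.1),(190,264.8))]
print("theta edges",[np.degrees(np.arctan2(*(a-b)[::-1])) for a,b in ((k[0],k[3]),(k[1],k[2]))])
# stop: block top front edge corners, pad
fa=onz("top",*c1(484,351),.028);fb=onz("top",*c1(536,318),.028);print("stop front edge",fa,fb,np.linalg.norm(fa-fb))
pd=tri(ray("top",*c1(481,300)),ray("scene",*c3(379,250)));print("pad",pd, onz("top",*c1(481,300),.02))
bk=[onz("top",*c1(*p),.005) for p in((579,376),(529,418))];print("back",bk)
print("mug rim",onz("top",*c2(431.5,254),.085),"base",onz("top",*c2(400,272),.004))
print("mug scene rim",onz("scene",*c3(105,70),.085),"base",onz("scene",*c3(110,168),.002))
print("handle tip",tri(ray("top",*c2(243,225)),ray("scene",*c3(166,140))))
print("teal",onz("top",*c2(180,600),.085),"big",onz("top",498,219,.11),"flask",onz("top",378,80,.24))
E
```

```text
pin top [0.47321773 0.16152636 0.038     ] tri (array([0.47279708, 0.16223381, 0.03893694]), np.float64(0.0018726094108950397))
ring [0.53888798 0.24562976 0.016     ] scene [0.54130641 0.25007404 0.016     ]
dist (107.4) 0.10670503602602985 theta 24.25775900424459
theta edges [np.float64(25.715258727061354), np.float64(24.59286380597297)]
stop front edge [0.46145453 0.04528083 0.028     ] [0.48255404 0.0138549  0.028     ] 0.03785205876489709
pad (array([0.49385298, 0.0499051 , 0.01428786]), np.float64(0.0016647186888815739)) [0.4936551  0.04873986 0.02      ]
back [array([ 0.44880834, -0.01321237,  0.005     ]), array([0.42188374, 0.01737841, 0.005     ])]
mug rim [ 0.47951649 -0.18862936  0.085     ] base [ 0.47986623 -0.19059432  0.004     ]
mug scene rim [ 0.47342662 -0.18814336  0.085     ] base [ 0.47693803 -0.18730755  0.002     ]
handle tip (array([ 0.49034997, -0.12709566,  0.050997  ]), np.float64(0.003209501234674364))
teal [ 0.36217865 -0.10509093  0.085     ] big [ 0.5073905  -0.37405167  0.11      ] flask [ 0.73731614 -0.12164574  0.24      ]
```

```bash
cat >> h.py <<'E'
PIN=np.array([.473,.162]); TH0=np.radians(24.8)
def tp(th,x,y): c,s=np.cos(th),np.sin(th); return PIN+np.array([c*x-s*y,s*x+c*y])
def pushpose(th,off,z=.009,yawoff=0.): # off: TCP distance outside face y=115
    return np.r_[tp(th,.150,.115+off),z],down(th+yawoff)
E
python3 - <<'E'
from h import *
for yo in (0,np.pi/2,-np.pi/2,np.pi):
  for th in (24.8,0,-30,-70):
    for z in (.009,.12):
        q=manip.solve_ik(*pushpose(np.radians(th),.03,z,yo)); print(int(np.degrees(yo)),th,z,None if q is None else np.round(q,2))
for yaw in (0,10,190): 
    for z in (.031,.2):
        q=manip.solve_ik(np.array([.478,-.189,z]),down(np.radians(yaw)));print("mug",yaw,z,None if q is None else np.round(q,2))
E
```

```text
0 24.8 0.009 [ 0.03  0.95 -0.99  1.65  0.9   1.06 -0.81]
0 24.8 0.12 [ 0.15  0.98 -1.31  1.59  0.96  1.34 -0.85]
0 0 0.009 [ 0.08  0.97 -0.93  1.53  0.85  1.08 -1.06]
0 0 0.12 [ 0.07  0.8  -0.91  1.48  0.66  1.18 -0.95]
0 -30 0.009 [ 0.14  0.91 -0.77  1.5   0.7   1.02 -1.33]
0 -30 0.12 [ 0.26  0.88 -1.03  1.44  0.77  1.25 -1.37]
0 -70 0.009 [ 0.3   0.81 -0.65  1.62  0.59  0.91 -1.8 ]
0 -70 0.12 [ 0.42  0.73 -0.85  1.57  0.59  1.12 -1.79]
90 24.8 0.009 [ 0.15  1.18 -1.31  1.64  1.19  1.3   0.62]
90 24.8 0.12 [ 0.15  0.98 -1.31  1.59  0.96  1.34  0.72]
90 0 0.009 [-0.    0.9  -0.78  1.53  0.71  1.01  0.59]
90 0 0.12 [ 0.22  1.03 -1.31  1.47  1.    1.4   0.44]
90 -30 0.009 [ 0.13  0.91 -0.76  1.5   0.7   1.02  0.24]
90 -30 0.12 [ 0.15  0.78 -0.79  1.44  0.57  1.16  0.32]
90 -70 0.009 [ 0.44  0.91 -0.89  1.62  0.81  1.02 -0.37]
90 -70 0.12 [ 0.51  0.81 -1.03  1.56  0.73  1.19 -0.32]
-90 24.8 0.009 [-0.11  0.83 -0.75  1.65  0.67  0.94 -2.25]
-90 24.8 0.12 [-0.05  0.71 -0.85  1.6   0.58  1.11 -2.18]
-90 0 0.009 [-0.05  0.87 -0.69  1.54  0.63  0.97 -2.5 ]
-90 0 0.12 [ 0.01  0.76 -0.8   1.48
[... 343 characters left out ...]
1.59  0.96  1.34  2.29]
180 0 0.009 [ 0.22  1.22 -1.31  1.53  1.2   1.34  1.93]
180 0 0.12 [ 0.22  1.03 -1.31  1.47  1.    1.4   2.01]
180 -30 0.009 [ 0.36  1.23 -1.31  1.49  1.2   1.36  1.57]
180 -30 0.12 [ 0.35  1.05 -1.31  1.43  1.01  1.41  1.65]
180 -70 0.009 [ 0.61  1.19 -1.31  1.61  1.19  1.31  1.02]
180 -70 0.12 [ 0.61  0.99 -1.31  1.56  0.97  1.36  1.11]
mug 0 0.031 [ 0.96  0.61 -0.79  2.    0.61  0.79 -0.2 ]
mug 0 0.2 [ 1.1   0.36 -0.94  1.87  0.33  1.08  0.03]
mug 10 0.031 [ 0.98  0.62 -0.82  2.    0.63  0.8  -0.04]
mug 10 0.2 [ 1.12  0.37 -0.97  1.87  0.34  1.08  0.19]
mug 190 0.031 [-0.38  0.66  0.91  2.04 -0.73  0.8  -1.99]
mug 190 0.2 [-0.58  0.4   1.14  1.92 -0.42  1.08 -2.24]
```

```bash
python3 - <<'E'
from h import *
effector.close(f_grip=10); print(manip.current_clock())
manip.servo_line(np.array([.219,-.611,.34]),vel=.2); print(manip.current_clock())
manip.move_pose(np.array([.45,.0,.34]),down(0.)); print(manip.current_clock(),manip.current_q())
manip.move_pose(*pushpose(TH0,.035,.12)); print(manip.current_clock())
manip.servo_line(pushpose(TH0,.035,.010)[0],vel=.12); print(manip.current_clock(),manip.current_tool_pos(),pushpose(TH0,.035,.010)[0],manip.current_q().round(2))
for i in range(4): print(np.round(manip.current_force(),2)); manip.sleep(.05)
for n in ("scene","top"):
    cv2.imwrite(f"pics/{n}1.png",viewer.get_image(n)[:,:,::-1])
E
```

```text
1.5333
2.4
4.725 [ 1.37829276  0.13426297 -1.52108759  1.80733018  0.13774332  1.32947046
 -0.17768597]
6.3167
7.3833 [0.54672183 0.36185229 0.01093625] [0.54624881 0.36108443 0.01      ] [-0.01  0.91 -0.93  1.64  0.83  1.03 -0.78]
[0.61 0.13 0.03]
[ 0.06 -0.38 -0.31]
[ 1.04  0.96 -0.62]
[ 0.33 -0.39  0.44]
```

View pics/scene1.png

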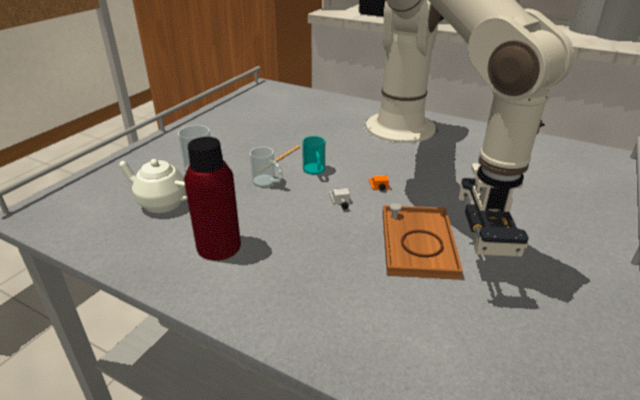

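View pics/top1.png

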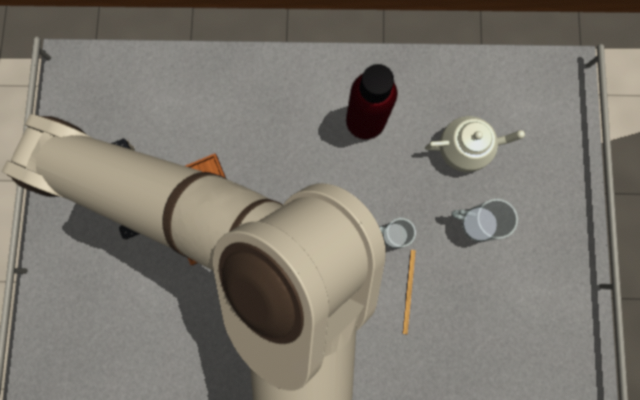

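```bash
cat >> h.py <<'E'
def fn(th,n=3,dt=.02):
    a=[]
    for i in range(n):
        a.append(manip.current_force()); manip.sleep(dt)
    f=np.mean(a,0); return f[:2]@np.array([-np.sin(th),np.cos(th)]), f[:2]@np.array([np.cos(th),np.sin(th)]), f[2]
E
python3 - <<'E'
from h import *
Z=.010
print("bias",np.round(fn(TH0,5),2))
manip.servo_line(pushpose(TH0,.013,Z)[0],vel=.04); print("13",np.round(fn(TH0),2))
for o in (.011,.009,.007):
    manip.servo_line(pushpose(TH0,o,Z)[0],vel=.03); f=fn(TH0,4); print(o,np.round(f,2),manip.current_tool_pos().round(4))
    if f[0]>1.0: break
off=o
deg=24.8
while deg>-36:
    deg-=8; th=np.radians(deg)
    p,q=pushpose(th,off,Z); manip.servo_line(p,q,vel=.06); f=fn(th)
    print(deg,np.round(f,2),round(manip.current_clock(),2),(manip.current_tool_pos()-p).round(4))
    if f[0]>11: break
for n in ("scene","top"):
    cv2.imwrite(f"pics/{n}2.png",viewer.get_image(n)[:,:,::-1])
E
```

```text
bias [-0.29  0.06  0.03]
13 [ 0.53 -0.4  -0.13]
0.011 [-0.08 -0.1  -0.82] [0.5563 0.3394 0.01  ]
0.009 [ 0.34 -0.39 -0.51] [0.5572 0.3374 0.01  ]
0.007 [-0.25 -0.27  0.02] [0.5581 0.3356 0.01  ]
16.8 [-0.03 -0.54  0.14] 10.12 [-0.0005  0.0004 -0.    ]
8.8 [ 0.42 -0.1  -0.3 ] 10.77 [-0.0005  0.0004  0.    ]
0.8000000000000007 [-0.17 -0.26 -0.05] 11.42 [-0.0004  0.0005  0.0001]
-7.199999999999999 [-0.09  0.36  0.12] 12.07 [-0.0004  0.0006  0.0001]
-15.2 [ 0.21 -0.81  0.01] 12.72 [-0.0004  0.0006  0.0001]
-23.2 [-0.09 -0.24 -0.24] 13.37 [-0.0003  0.0007  0.0001]
-31.2 [ 0.46 -0.49  0.43] 14.02 [-0.0003  0.0008  0.0001]
-39.2 [0.1  0.36 0.07] 14.67 [-0.0001  0.0008  0.0001]
```

View pics/scene2.png

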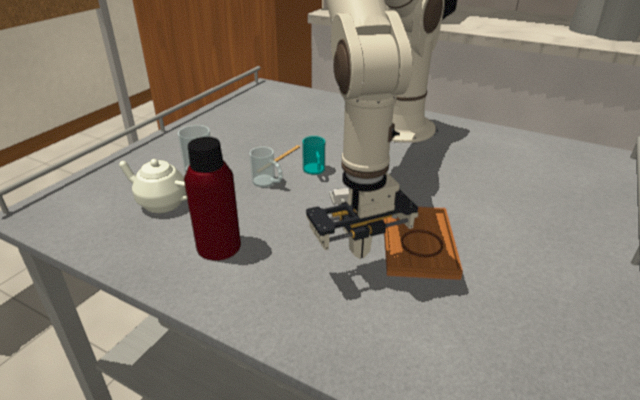

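```bash
python3 - <<'E'
from h import *
p=manip.current_tool_pos(); print(p,manip.current_clock())
for z in (0,.019,.066,.2): print(z,proj("scene",p+[0,0,z]),proj("top",p+[0,0,z]))
print(proj("scene",[.5467,.362,.011]),proj("top",[.5467,.362,.011]))
print("start tcp",proj("scene",[.2188,-.6114,.196]))
print("tray corner far",proj("scene",[*tp(TH0,.185,.115),.022]),proj("scene",[*tp(TH0,.185,-.025),.022]),proj("scene",[*tp(TH0,-.025,.115),.022]))
s=cv2.imread("pics/scene2.png");cv2.imwrite("pics/c4.png",cv2.resize(s[150:310,280:480],None,fx=3.7,fy=3.7,interpolation=cv2.INTER_CUBIC))
s=cv2.imread("pics/scene1.png");cv2.imwrite("pics/c5.png",cv2.resize(s[150:310,380:600],None,fx=3.5,fy=3.5,interpolation=cv2.INTER_CUBIC))
E
```

```text
[0.66612658 0.16270632 0.01008842] 14.7667
0 [357.34529241 267.05529378] [239.53118943 148.55732214]
0.019 [357.84913642 259.55745606] [238.10325605 146.36160671]
0.066 [359.14767212 240.23359832] [234.34500005 140.58258312]
0.2 [363.31448289 178.22617045] [221.46916702 120.78357454]
[476.62798794 264.21288391] [148.09099161 198.76907736]
start tcp [192.7705695   54.29782844]
tray corner far [462.25293359 270.96532223] [386.99705203 267.13930723] [444.66184477 207.59794513]
```

View pics/c4.png

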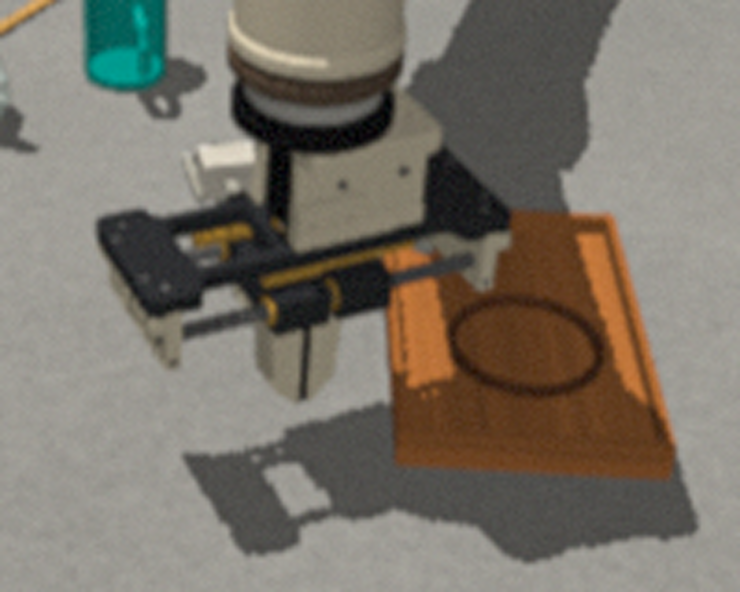

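View pics/c5.png

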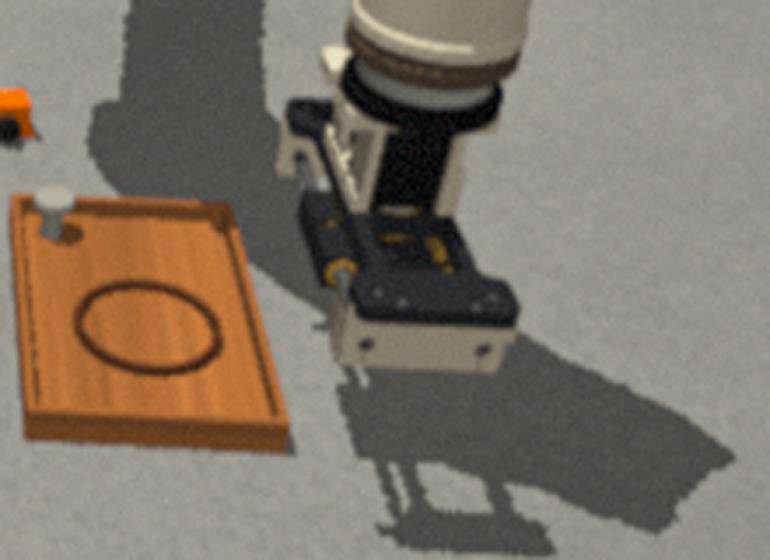

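View pics/top2.png

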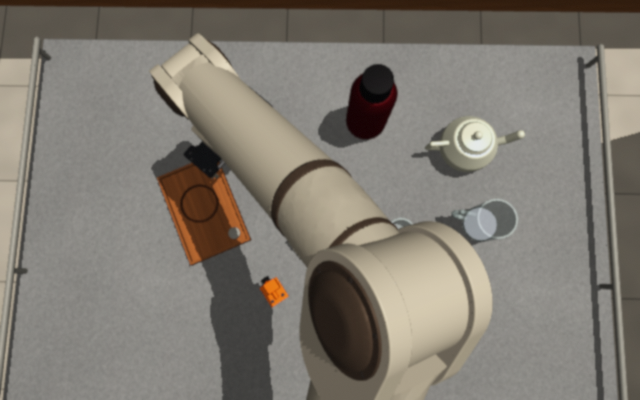

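The tray has not moved. In scene2 the fingertips, near (360,255), sit 10–15 px above where the reported TCP projects (357,267), so the fingers passed over the tray. I'll check the true tip height with a gentle touch on the trolley top, clear of the tray.

```bash
python3 - <<'E'
from h import *
p=manip.current_tool_pos(); p0=p.copy()
print(manip.current_finger_gap())
z=.010
try:
  while z>-.05:
    z-=.003
    manip.servo_line(np.array([p0[0],p0[1],z]),vel=.04); f=fn(0,2)
    t=manip.current_tool_pos(); print(round(z,4),t.round(4),np.round(f[2],2))
    if f[2]>2: break
except manip.PlanningError as e: print("plan",e)
print(manip.current_clock())
for n in ("scene","top"):
    cv2.imwrite(f"pics/{n}3.png",viewer.get_image(n)[:,:,::-1])
s=cv2.imread("pics/scene3.png");cv2.imwrite("pics/c6.png",cv2.resize(s[150:310,280:480],None,fx=3.7,fy=3.7,interpolation=cv2.INTER_CUBIC))
E
```

```text
0.0006868717816576905
0.007 [0.6658 0.163  0.0067] -0.27
0.004 [0.666  0.1626 0.0038] 0.12
0.001 [0.666  0.1626 0.0008] -0.51
-0.002 [ 0.666   0.1627 -0.0022] 0.28
-0.005 [ 0.666   0.1626 -0.0052] -0.09
-0.008 [ 0.666   0.1627 -0.0082] 0.43
-0.011 [ 0.666   0.1627 -0.0112] -0.36
-0.014 [ 0.666   0.1627 -0.0142] 0.6
-0.017 [ 0.666   0.1627 -0.0172] 0.18
-0.02 [ 0.666   0.1626 -0.0202] 0.66
-0.023 [ 0.666   0.1627 -0.0232] 0.43
-0.026 [ 0.666   0.1626 -0.0262] 0.7
-0.029 [ 0.666   0.1627 -0.0292] -0.24
-0.032 [ 0.6664  0.1628 -0.0296] 14.75
18.7333
```

View pics/c6.png

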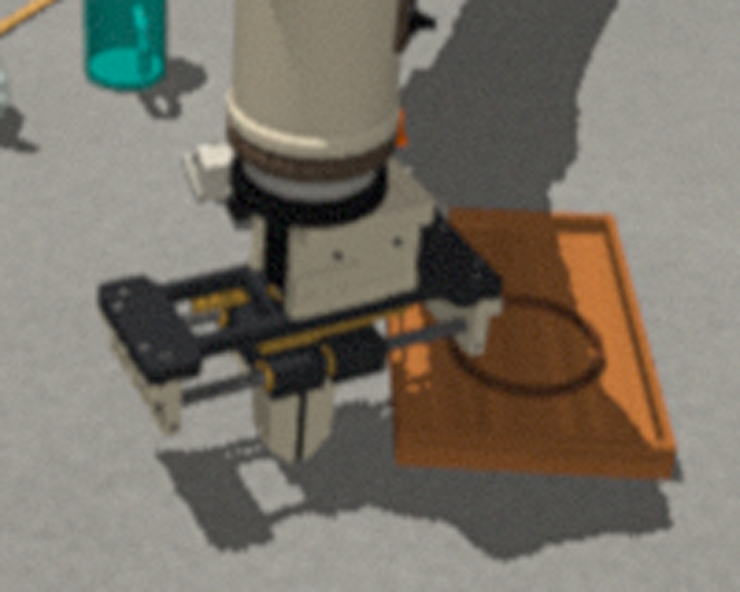

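```bash
python3 - <<'E'
from h import *
P=[onz("scene",(u+.5)/3.7-.5+280,(v+.5)/3.7-.5+150,0.) for u,v in ((253,431),(293,461),(331,442))]
for p in P: print(p)
print(np.linalg.norm(P[1]-P[0]),np.linalg.norm(P[1]-P[2]),"centre of diag",(P[0]+P[2])/2, manip.current_tool_pos())
for a,b in((0,1),(1,2)): d=P[b]-P[a];print(np.degrees(np.arctan2(d[1],d[0])))
print(R.from_quat(manip.current_tcp_rot()).as_matrix().round(3))
# hand raised slightly
manip.servo_line(np.array([.666,.1627,.03]),vel=.1); print(manip.current_clock(),manip.current_force())
E
```

```text
[0.66205419 0.1412228  0.        ]
[0.67291355 0.1695205  0.        ]
[0.64979514 0.18094142 0.        ]
0.03030982745110499 0.02578562170636632 centre of diag [0.65592467 0.16108211 0.        ] [ 0.66636679  0.16277834 -0.02957281]
69.00549571186977
153.7097825363368
[[ 0.775 -0.632  0.001]
 [-0.632 -0.775 -0.001]
 [ 0.001  0.    -1.   ]]
19.6 [ 0.34504679  0.25341295 -0.28685829]
```

```bash
python3 - <<'E'
from h import *
c=lambda u,v:((u+.5)/3.7-.5+280,(v+.5)/3.7-.5+150)
for z in (.066,.08,.09):
    a=onz("scene",*c(180,395),z);b=onz("scene",*c(470,325),z);print(z,a,b,np.linalg.norm(a-b),np.degrees(np.arctan2(*(b-a)[1::-1])),(a+b)/2)
# fingertip corners expected if reported xy ok
t=np.array([.6663,.1627]);th=np.radians(-39.2)
ex=np.array([np.cos(th),np.sin(th)]);ey=np.array([np.sin(th),-np.cos(th)])
for sx,sy in((1,1),(1,-1),(-1,1),(-1,-1)):
    p=proj("scene",[*(t+sx*.019*ex+sy*.0095*ey),0]);print(sx,sy,(p+.5-[280,150])*3.7-.5)
E
python3 - <<'E'
from h import *
for n in ("scene",):
    im=viewer.get_image(n); cv2.imwrite("pics/c7.png",cv2.resize(im[170:290,300:440,::-1],None,fx=5.5,fy=5.0,interpolation=cv2.INTER_CUBIC))
print(manip.current_tool_pos())
E
```

```text
0.066 [0.72404543 0.12865259 0.066     ] [0.60258859 0.23338201 0.066     ] 0.1603746145216866 139.22956358536828 [0.66331701 0.1810173  0.066     ]
0.08 [0.73868243 0.13607221 0.08      ] [0.6203034 0.2381477 0.08     ] 0.15631059103184067 139.22956358536825 [0.67949292 0.18710996 0.08      ]
0.09 [0.74913743 0.14137194 0.09      ] [0.63295684 0.24155177 0.09      ] 0.1534077171105223 139.22956358536825 [0.69104713 0.19146185 0.09      ]
1 1 [245.92342261 446.75844774]
1 -1 [261.42001033 469.9277126 ]
-1 1 [310.67633599 428.90278919]
-1 -1 [327.02922672 451.48487585]
[0.66542447 0.16223129 0.02929059]
```

View pics/c7.png

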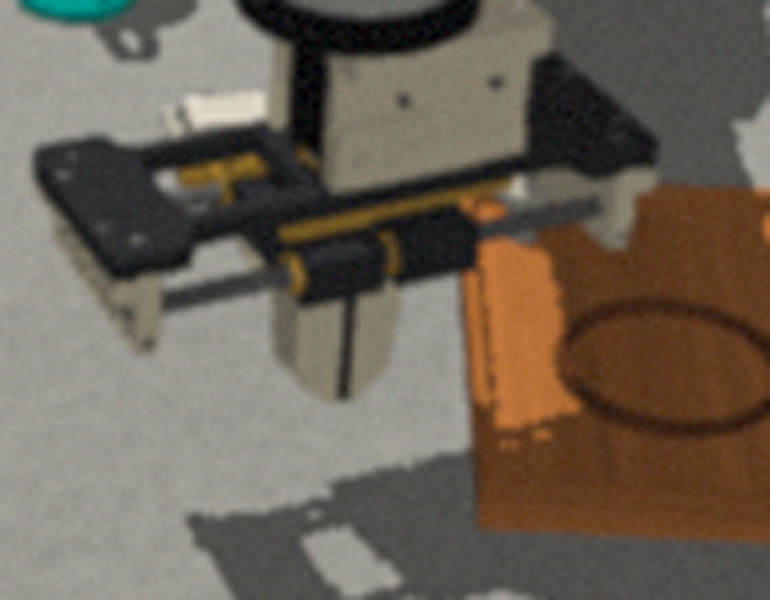

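```bash
cat >> h.py <<'E'
ZO=-.0295   # reported z when tip on trolley top
E
python3 - <<'E'
from h import *
Z=.009+ZO
manip.move_pose(*pushpose(TH0,.025,.07)); 
manip.servo_line(pushpose(TH0,.025,Z)[0],vel=.15); print(manip.current_clock(),"bias",np.round(fn(TH0,4),2))
off=.009
manip.servo_line(pushpose(TH0,off,Z)[0],vel=.04); print("contact?",np.round(fn(TH0),2))
deg=24.8
while deg>-32:
    deg-=10; th=np.radians(deg)
    p,q=pushpose(th,off,Z); manip.servo_line(p,q,vel=.07); f=fn(th)
    print(round(deg,1),np.round(f,2),round(manip.current_clock(),2),(manip.current_tool_pos()-p).round(4))
    if f[0]>11 or (deg<10 and f[0]<.5): break
for n in ("scene","top"):
    cv2.imwrite(f"pics/{n}4.png",viewer.get_image(n)[:,:,::-1])
E
```

```text
21.3 bias [0.33 0.37 0.5 ]
contact? [ 0.11  0.16 -0.25]
14.8 [0.45 0.31 0.23] 22.65 [-0.0004 -0.     -0.0001]
4.8 [-0.15 -0.22 -0.22] 23.33 [-0.0003 -0.     -0.    ]
```

View pics/scene4.png

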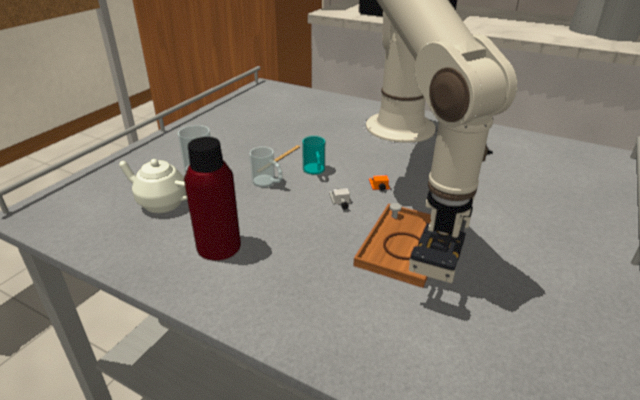

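```bash
python3 - <<'E'
from h import *
Z=.009+ZO; off=.009; deg=4.8
while deg>-40:
    deg-=10; th=np.radians(deg)
    p,q=pushpose(th,off,Z); manip.servo_line(p,q,vel=.08); f=fn(th,2)
    print(round(deg,1),np.round(f,2),round(manip.current_clock(),2),(manip.current_tool_pos()-p).round(4))
    if f[0]>6: break
cv2.imwrite(f"pics/top5.png",viewer.get_image("top")[:,:,::-1]);cv2.imwrite(f"pics/scene5.png",viewer.get_image("scene")[:,:,::-1])
s=cv2.imread("pics/scene5.png");cv2.imwrite("pics/c8.png",cv2.resize(s[150:310,280:480],None,fx=3.7,fy=3.7,interpolation=cv2.INTER_CUBIC))
E
```

```text
-5.2 [-0.14  0.16  0.22] 24.04 [-0.0003  0.0001 -0.    ]
-15.2 [ 1.03  0.11 -0.19] 24.65 [-0.0004  0.0003 -0.    ]
-25.2 [ 0.69  0.02 -0.31] 25.26 [-0.0004  0.0003 -0.    ]
-35.2 [ 0.1  -0.49  0.07] 25.87 [-0.0003  0.0004 -0.    ]
-45.2 [0.55 0.84 0.02] 26.48 [-0.0002  0.0004 -0.    ]
```

View pics/c8.png

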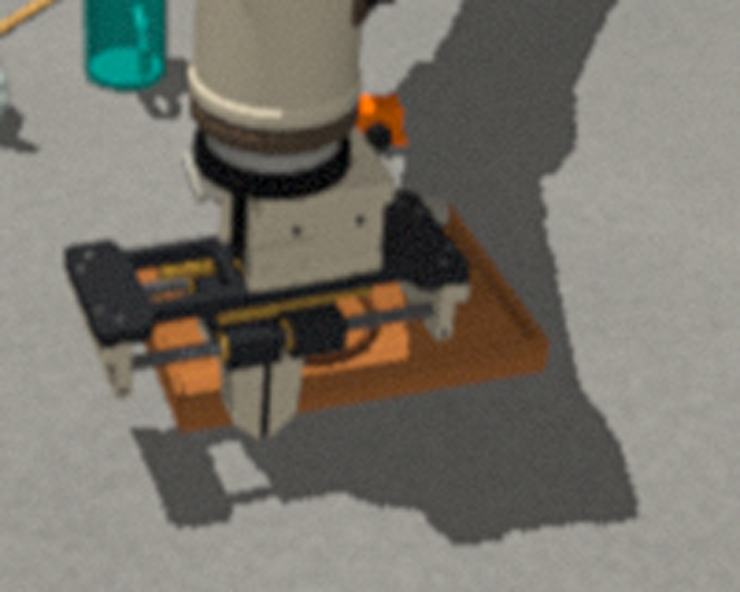

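```bash
python3 - <<'E'
from h import *
Z=.009+ZO; off=.009; deg=-45.2; log=[]
while deg>-75:
    deg-=.5; th=np.radians(deg)
    p,q=pushpose(th,off,Z); manip.servo_line(p,q,vel=.05); f=fn(th,1,.01)
    log.append((round(deg,1),round(float(f[0]),1)))
    if f[0]>2.3:
        f=fn(th,4,.02); print("check",deg,np.round(f,2))
        if f[0]>2.3: break
print(log[::6],log[-4:],manip.current_clock(),manip.current_tool_pos()-p)
E
```

```text
check -49.7 [ 1.55 -0.67 -0.1 ]
check -63.2 [ 1.58 -0.24  0.11]
check -64.2 [ 4.41  0.14 -2.42]
[(-45.7, -0.1), (-48.7, 2.0), (-51.7, 1.7), (-54.7, 2.0), (-57.7, 1.6), (-60.7, 1.7), (-63.7, 1.6)] [(-62.7, 1.5), (-63.2, 2.9), (-63.7, 1.6), (-64.2, 4.1)] 36.5917 [ 5.63102835e-04 -7.06497997e-05  9.71785667e-05]
```

```bash
python3 - <<'E'
from h import *
Z=.009+ZO; off=.009; deg=-64.2
while deg>-66:
    deg-=.2; th=np.radians(deg)
    p,q=pushpose(th,off,Z); manip.servo_line(p,q,vel=.03); f=fn(th,3,.015)
    print(round(deg,2),np.round(f,2))
    if f[0]>6.6: break
t0=manip.current_clock()
fs=[]
while manip.current_clock()-t0<1.1: fs.append(fn(th,2,.05)[0])
print(np.round(fs,1),manip.current_clock())
np.save("th.npy",th)
E
```

```text
-64.4 [ 5.74  0.68 -2.12]
-64.6 [ 5.92  0.85 -2.62]
-64.8 [ 6.3   0.73 -2.26]
-65.0 [ 7.1   0.19 -1.8 ]
[7.1 7.3 7.2 7.2 7.2 7.  6.7 7.1 6.6 6.8 7.2] 38.8917
```

```bash
python3 - <<'E'
from h import *
th=float(np.load("th.npy")); Z=.009+ZO
manip.servo_line(pushpose(th,.013,Z)[0],vel=.02)
manip.servo_line(pushpose(th,.03,Z)[0],vel=.08)
manip.servo_line(pushpose(th,.03,.12)[0],vel=.25); print(manip.current_clock())
effector.open_jaws(); print(manip.current_clock())
ps=viewer.get_image("scene"); cv2.imwrite("pics/scene6.png",ps[:,:,::-1])
manip.move_pose(np.array([.50,-.02,.17]),down(np.radians(-40))); print(manip.current_clock())
yaw=np.radians(-11)
manip.move_pose(np.array([.478,-.1888,.12]),down(yaw)); print(manip.current_clock(),manip.current_finger_gap())
for n in ("scene","top"): cv2.imwrite(f"pics/{n}7.png",viewer.get_image(n)[:,:,::-1])
E
```

```text
40.3167
41.775
42.6583
43.4 0.09157725952405446
```

View pics/scene7.png

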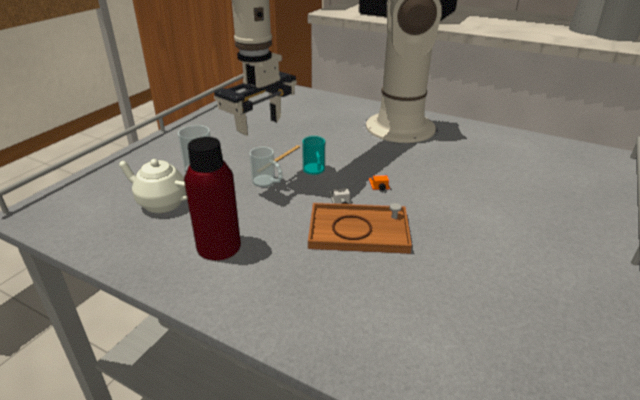

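View pics/top7.png

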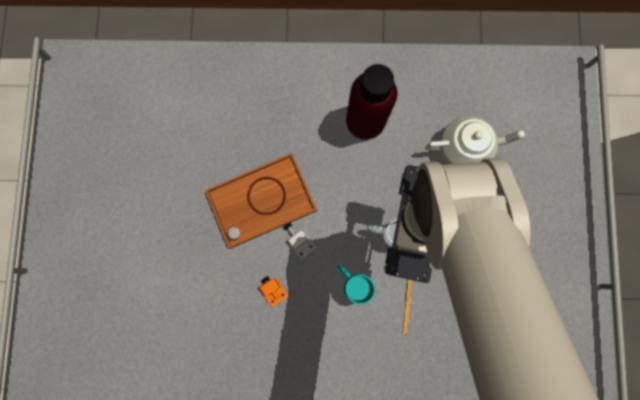

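Mug candidates in the top view:
- **Clear, (398,234):** rim measures about 60 mm. The enlarged crop c2 showed colourless glass with a handle on the left, so this fits the smaller glass mug.
- **Clear, (490,220):** this is the 80 mm big mug.
- **Turquoise, (358,290):** the decoy.

The tray now rests on the grey stop's pad, near top (290,228). Next I'll measure the ring and grasp the mug.

```bash
python3 - <<'E'
from h import *
t=cv2.imread("pics/top7.png")
cv2.imwrite("pics/c9.png",cv2.resize(t[145:265,195:335],None,fx=5,fy=5,interpolation=cv2.INTER_CUBIC))
b,g,r=[x.astype(int) for x in cv2.split(t)]
sub=((r<95)&(r-b>5)).astype(np.uint8); m=np.zeros_like(sub); m[172:220,242:292]=sub[172:220,242:292]
ys,xs=np.nonzero(m); el=cv2.fitEllipse(np.c_[xs,ys].astype(np.float32)); print(len(xs),el)
c=onz("top",*el[0],.016); print("ring",c, onz("top",266,196,.016))
print("geom",tp(float(np.load("th.npy")),.095,.05))
manip.servo_line(np.array([.478,-.1888,.031+ZO]),vel=.12); print(manip.current_clock(),manip.current_force().round(2))
effector.close(f_grip=20); print(manip.current_clock(),manip.current_finger_gap(),manip.current_force().round(2))
cv2.imwrite("pics/scene8.png",viewer.get_image("scene")[100:210,180:330,::-1].repeat(4,0).repeat(4,1))
E
```

```text
74 ((265.97393798828125, 195.61460876464844), (35.41353225708008, 36.49590301513672), 56.29587173461914)
ring [0.55888583 0.0978837  0.016     ] [0.55802484 0.09779202 0.016     ]
geom [0.55846412 0.09703167]
44.6333 [0.47 0.25 0.08]
45.2667 0.05870075760440305 [ 0.23 -0.82  2.14]
```

View pics/scene8.png

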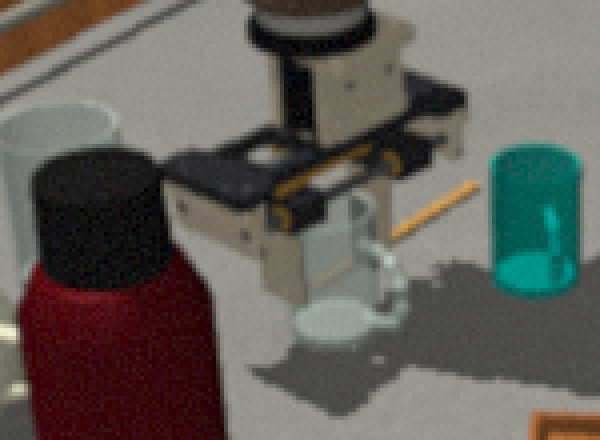

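View pics/c9.png

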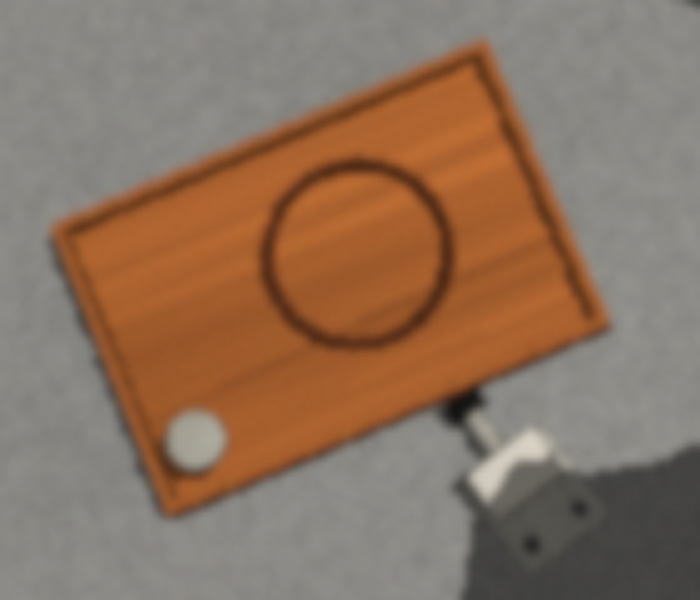

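```bash
python3 - <<'E'
from h import *
manip.servo_line(np.array([.478,-.1888,.095+ZO]),vel=.15)
print(manip.current_clock(),manip.current_finger_gap(),manip.current_force().round(2))
manip.servo_line(np.array([.5586,.0974,.095+ZO]),vel=.2)
print(manip.current_clock(),manip.current_finger_gap())
manip.servo_line(np.array([.5586,.0974,.058+ZO]),vel=.1)
for n in ("scene","top"): cv2.imwrite(f"pics/{n}9.png",viewer.get_image(n)[:,:,::-1])
s=cv2.imread("pics/scene9.png");cv2.imwrite("pics/c10.png",cv2.resize(s[130:270,270:450],None,fx=4.2,fy=4.2,interpolation=cv2.INTER_CUBIC))
print(manip.current_clock())
E
```

```text
45.8917 0.058350913918483384 [-1.12  0.09 -1.93]
47.525 0.05863689763489103
48.1417
```

View pics/c10.png

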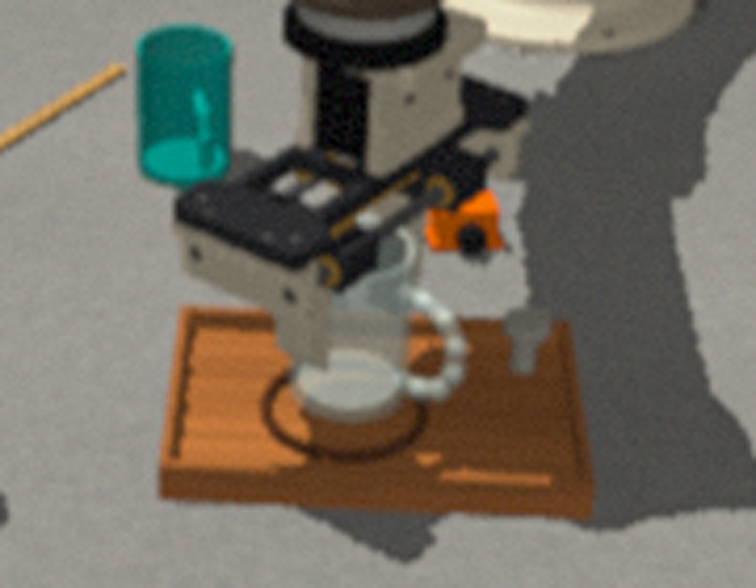

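View pics/top9.png

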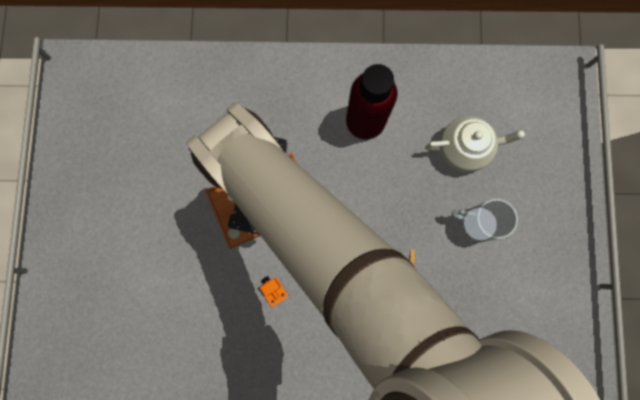

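```bash
python3 - <<'E'
from h import *
c=lambda u,v:((u+.5)/4.2-.5+270,(v+.5)/4.2-.5+130)
print("base",onz("scene",*c(347,386),.029),"ring",onz("scene",*c(343,411),.016))
l=onz("scene",*c(292,386),.029);r=onz("scene",*c(404,386),.029);print(np.linalg.norm(l-r))
print("bottom rim near pt",onz("scene",*c(347,418),.027),"ring near",onz("scene",*c(343,460),.016))
E
```

```text
base [0.55996835 0.1008492  0.029     ] ring [0.56409657 0.10118928 0.016     ]
0.05678660251236794
bottom rim near pt [0.58182772 0.11125187 0.027     ] ring near [0.60034202 0.11834997 0.016     ]
```

```bash
python3 - <<'E'
from h import *
x,y=.5626,.0984
b=np.mean([manip.current_force() for _ in range(3)],0)
manip.servo_line(np.array([x,y,.046+ZO]),vel=.05)
z=.046
while z>.036:
    z-=.001; manip.servo_line(np.array([x,y,z+ZO]),vel=.03)
    f=np.mean([manip.current_force()-b, (manip.sleep(.02),manip.current_force()-b)[1]],0); print(round(z,4),f.round(2))
    if f[2]>2.5: break
print(manip.current_clock())
s=viewer.get_image("scene")[:,:,::-1];cv2.imwrite("pics/c11.png",cv2.resize(s[130:270,270:450],None,fx=4.2,fy=4.2,interpolation=cv2.INTER_CUBIC))
E
```

```text
0.045 [ 0.66  0.96 -0.97]
0.044 [ 0.85  1.06 -0.04]
0.043 [ 0.04  0.97 -1.13]
0.042 [-0.46  1.35 -0.44]
0.041 [0.9  1.85 1.13]
0.04 [-2.63 -0.09  9.2 ]
50.1417
```

View pics/c11.png

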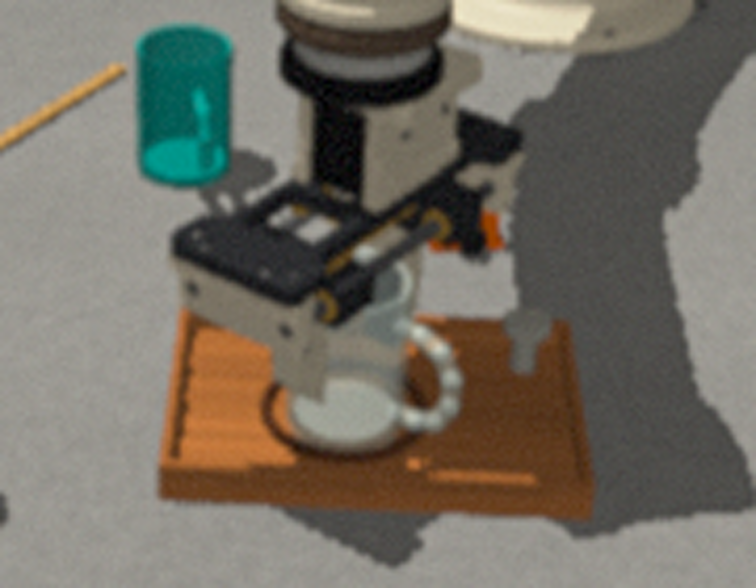

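```bash
python3 - <<'E'
from h import *
x,y=.5626,.0984
manip.servo_line(np.array([x,y,.0408+ZO]),vel=.03)
effector.open_jaws(); print(manip.current_clock(),manip.current_finger_gap(),manip.current_force().round(2))
manip.servo_line(np.array([x,y,.17+ZO]),vel=.12)
manip.move_pose(np.array([.45,-.10,.30]),down(np.radians(-11))); print(manip.current_clock())
manip.move_pose(np.array([.30,-.40,.32]),down(np.radians(-40))); print(manip.current_clock())
for n in ("scene","top"): cv2.imwrite(f"pics/{n}12.png",viewer.get_image(n)[:,:,::-1])
t=cv2.imread("pics/top12.png");cv2.imwrite("pics/c12.png",cv2.resize(t[145:265,195:335],None,fx=5,fy=5,interpolation=cv2.INTER_CUBIC))
E
```

```text
51.175 0.09187403148634032 [-0.47 -1.03  0.57]
53.475
54.7417
```

View pics/c12.png

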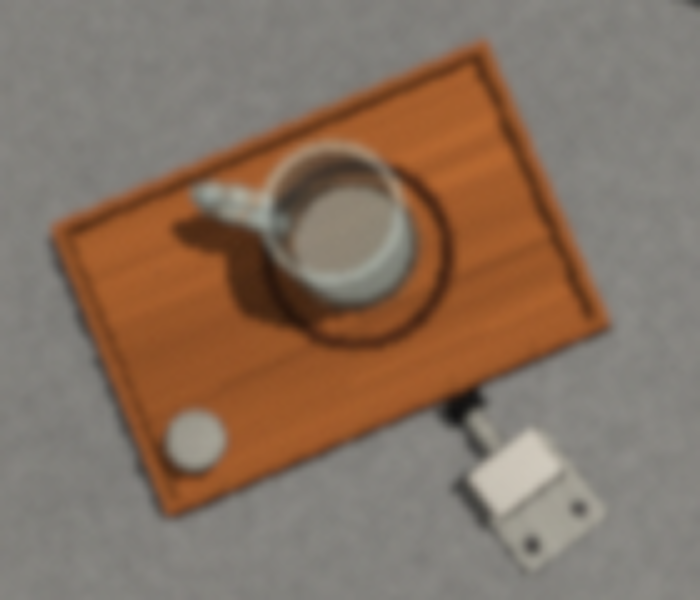

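View pics/scene12.png

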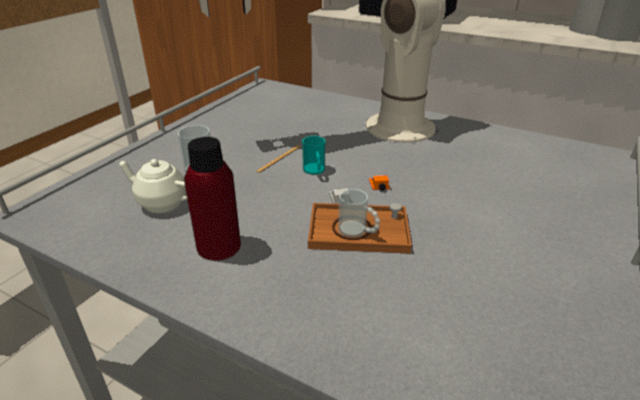

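```bash
python3 - <<'E'
from h import *
c=lambda u,v:((u+.5)/5-.5+195,(v+.5)/5-.5+145)
print("ring",onz("top",*c(357,254),.016))
print("rim",onz("top",*c(336,213),.095),"base",onz("top",*c(349,240),.014), "outer base",onz("top",*c(352,246),.012))
print("stray rim if on ring",onz("top",*c(336,213),.101))
inv=lambda p:((np.array(p)+.5-[195,145])*5-.5)
for a in (0.5585,.5615): 
  print(inv(proj("top",[a,.098,.095])),inv(proj("top",[a,.098,.010])))
  for d in ((.03,0),(-.03,0),(0,.03),(0,-.03)): print("  base rim",inv(proj("top",[a+d[0],.098+d[1],.010])), "top rim",inv(proj("top",[a+d[0],.098+d[1],.095])))
s=cv2.imread("pics/scene12.png");cv2.imwrite("pics/c13.png",cv2.resize(s[175:265,295:425],None,fx=6,fy=6,interpolation=cv2.INTER_CUBIC))
E
```

```text
ring [0.55936737 0.09784486 0.016     ]
rim [0.56357676 0.09773906 0.095     ] base [0.56589216 0.10188558 0.014     ] outer base [0.56355303 0.1006879  0.012     ]
stray rim if on ring [0.56251451 0.09696725 0.101     ]
[334.86278123 225.1890325 ] [358.09229425 258.07957042]
  base rim [360.72430662 191.73525578] top rim [337.82259839 153.34810459]
  base rim [355.43840128 324.9754227 ] top rim [331.8762463  297.67845641]
  base rim [290.87457499 256.60074713] top rim [261.92643247 223.61244128]
  base rim [425.41746428 259.56075768] top rim [407.92569365 226.76835951]
[335.15995931 217.97590155] [358.35647564 251.42043273]
  base rim [360.98631484 185.13089639] top rim [338.11712442 146.19934419]
  base rim [355.70478297 318.26082235] top rim [332.1761124  290.40008156]
  base rim [291.16633621 249.94753263] top rim [262.25608149 216.40626248]
  base rim [425.65397725 252.89568636] top rim [408.19028757 219.54826314]
```

View pics/c13.png

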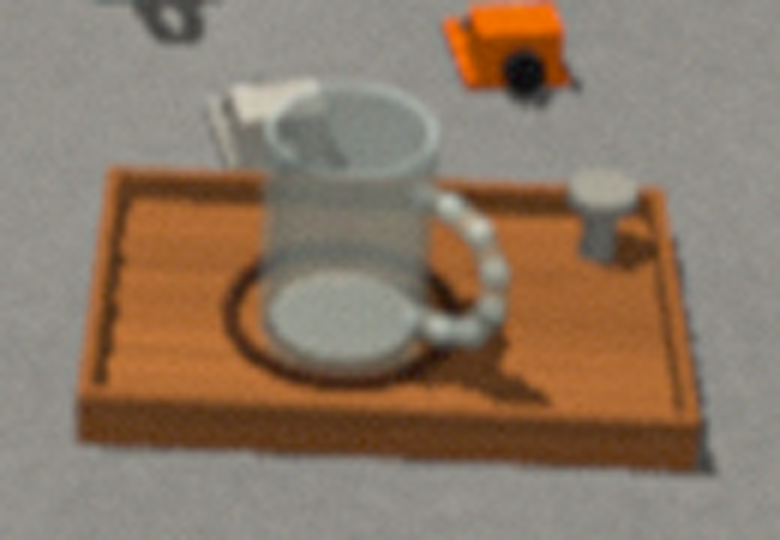

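```bash
python3 - <<'E'
from h import *
c=lambda u,v:((u+.5)/5-.5+195,(v+.5)/5-.5+145); d=lambda u,v:((u+.5)/6-.5+295,(v+.5)/6-.5+175)
print("rim tri",tri(ray("top",*c(336,213)),ray("scene",*d(352,132))))
print("base disc tri",tri(ray("top",*c(349,240)),ray("scene",*d(342,318))))
print("pin top tri",tri(ray("top",*c(195,440)),ray("scene",*d(603,190))))
inv=lambda p:((np.array(p)+.5-[295,175])*6-.5)
for x in (.560,.564,.568):
    print(x,"rim",inv(proj("scene",[x,.0985,.095])),"base near",inv(proj("scene",[x+.027,.0985+.012,.010])), "basec",inv(proj("scene",[x,.0985,.013])))
print("ring near inner",inv(proj("scene",[.5588+.0345,.0975+.0155,.016])))
print(manip.current_clock())
E
```

```text
rim tri (array([0.56306262, 0.09947644, 0.09382539]), np.float64(0.0034826316962025595))
base disc tri (array([0.5652582 , 0.10193385, 0.01675602]), np.float64(0.0008496423687679653))
pin top tri (array([0.47335187, 0.16262525, 0.03716066]), np.float64(0.0017726541376483908))
0.56 rim [348.27346571 124.06899649] base near [335.50357606 373.28496383] basec [337.95513872 315.83862455]
0.564 rim [343.2713986  129.64947594] base near [330.57680799 379.48011889] basec [333.14816367 321.72519259]
0.568 rim [338.23880208 135.26401505] base near [325.62065304 385.71222643] basec [328.31317389 327.64606716]
ring near inner [334.95272148 371.62884702]
54.8417
```

```bash
python3 - <<'E'
from h import *
a=cv2.imread("pics/top0.png");b=cv2.imread("pics/top12.png")
d=(cv2.absdiff(a,b).max(2)>40).astype(np.uint8)
for n,r in dict(flask=(300,50,410,150),teapot=(420,105,530,180),big=(450,195,530,250),stick=(402,252,420,335),teal=(325,260,380,310),orange=(255,270,295,310)).items():
    print(n,d[r[1]:r[3],r[0]:r[2]].sum())
manip.hand_in(); print(manip.current_clock())
E
```

```text
flask 0
teapot 0
big 0
stick 141
teal 0
orange 0
the job is handed in; nothing more can be done
the job is handed in; nothing more can be done
```

```bash
python3 - <<'E'
import cv2,numpy as np
for n in("top0","top12"):
    t=cv2.imread(f"pics/{n}.png").astype(int); b,g,r=t[...,0],t[...,1],t[...,2]
    m=(r-b>45); m[:, :400]=0; m[:,:][:240]=0; ys,xs=np.nonzero(m[:345,:425]); print(n,len(xs),xs.min(),xs.max(),ys.min(),ys.max(),xs.mean(),ys.mean())
E
```

```text
top0 446 403 415 250 333 408.7488789237668 291.3968609865471
top12 428 403 415 250 332 408.89719626168227 289.7943925233645
```

The tray is swung onto the stop's pad and was pressed for about a second. The smaller glass mug stands inside the ring. The job was handed in at about 55 s of the 72 s allowed.

- **First push missed:** the first sweep passed over the tray without touching it. The reported tip height was 29.5 mm too low. I found this by touching the trolley top (about 15 N on the fingertips) and used the correction from then on.
- **Swing and press:** I swung the tray clockwise about 90° with light pushes; sliding took about 1.7 N. I then held it at about 7 N for 1.1 s. That is about 5 N above sliding, or roughly 6 N estimated on the pad, which was not measured directly. The highest push reading on the tray was about 7 N, though I only read force between moves.
- **Mug:** I gripped it across its x axis and set it down in the ring. Contact came at the height of the tray floor, not the ring top, and with the rim measured 94 mm up (95 mm expected) it looks flat and upright.
- **Final pictures:** the tray sits against the pad. The flask, teapot, big mug, turquoise mug and orange stop show no change. The stick check flagged pixels, but its outline is the same to within a pixel, so I put that down to the arm's shadow.
- **Where the checks disagreed:** the top view puts the mug about 5 mm off the ring's centre, up to about 7 mm judging by its base, while the other camera shows it nearly centred. The ring allows 8 mm.

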